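Set the row cursor of a plate guide in its index clip

TASK

Set the row guide on the bench: with the fingertips, gently push the black cursor along its rail towards the clip with two ridges until its sprung roller clicks over the first ridge and drops into the notch between the two; stop there and do not push it through over the second ridge. Do not squeeze the cursor, do not run it over the flat clip without ridges on the other side, and leave the well plate and everything else where it is.

Things in the scene. Friction and masses are not known exactly. Their poses are not given: they have to be found in the camera images.
- guide: fixed row guide; origin on the bench surface. Grey base 12 mm thick, from x = -116 to +76 and y = -160 to +160 mm in its frame. An aluminium rail (20 mm wide, top 26 mm above the bench) runs along its y axis at x = -65 mm, with end blocks (28x12 mm, top 42 mm above the bench) at y = -142 and +142 mm. The clips are fixed in the lane x = -94 mm, in front of the rail.
- cursor: black cursor block on the rail, 32 mm (x) by 40 mm (y), 36.5 mm high; push its end faces at y = -20 or +20 mm. Origin at mid-length on the rail's centre line, at the rail's top (26 mm above the bench); axes as the guide's. It slides along the guide's y axis, 114 mm either way from the middle, with under 1 N friction. A steel straight-edge reaches from it over the plate, to x = +131, z = 14 mm.
- cursor_pin (a point): centre of the 10 mm roller at the end of the cursor's sprung pin, under an 18 mm wide bracket on the robot's side of the block, 29 mm in front of the cursor's origin and at the same y. From 16 mm before the notch it climbs the first ridge and the push rises to about 4 to 7 N; past the ridge's crest, 8 mm before the notch, it pulls the cursor into the notch by itself. The second ridge resists just the same.
- index_clip: clip with two ridges (the goal): dark steel block 18x44x10 mm in the lane in front of the rail, with two round steel ridges across it, 16 mm apart, 12 mm wide, tops 28 mm above the bench. Origin at the middle of its underside, 12 mm above the bench; axes as the guide's. The notch is midway between the ridges, at the clip's y = 0. It may be on either side of the cursor.
- plain_clip: flat clip without ridges: dark steel block 18x44x10 mm in the same lane, on the other side of the cursor. Origin at the middle of its underside, 12 mm above the bench; axes as the guide's. The cursor would slide over it without any catch.
- elisa_plate: white well plate, 128x86x19 mm, lying loose in the nest on the guide's base behind the rail; origin at the middle of its underside
- dropper_bottle: small white reagent bottle, 26 mm across, 64 mm tall, standing on the guide's base; origin at its underside
- strip_loose: clear eight-well strip, 9x77x11 mm, lying on the guide's base; origin at its underside
- timer: white square digital timer, 66x66x19 mm, on the bench; origin at its underside
- tip_box: pipette tip box, 64x118x56 mm, on the bench; origin at its underside
- tape_roll: roll of tape, 96 mm across, 25 mm high, on the bench; origin at its underside
- forceps: steel forceps, 125 mm long, 9 mm high, lying on the bench; origin at its underside
- pen_blue: ball pen, 150 mm long, lying on the bench to the right of the guide; origin at its underside

How it is judged:
By the outcome, as a careful person would: the job done as asked, in the order asked, and still so for the second after the job is handed in, with the robot touching nothing.
It also fails if it takes over 35 s, if anything falls off the work surface, if the arm or the gripper's body presses on something with over 40 N, if the wrist force passes 120 N, or if a joint passes its speed limit or range.

ROBOT

A 6-joint arm with a two-finger parallel gripper is mounted at the origin on a cart in front of the work surface, level with it; the furniture and walls round the work are solid. World frame = base frame: x ahead of the robot, y to its left, z up, the work surface at z = 0. Lengths are in m, angles in rad, forces in N, time in s.
With the tool pointing down it reaches from about 0.275 to 1 m from the base axis. Payload 8.4 kg.
Tool frame: the origin (TCP) lies on the centre line of the jaws, within the pads' length; the fingertips stand 17 mm ahead of it and the grasp point (between the pads) lies 2 mm behind it (bot.tcp_to_tips is the y of the fingertips in the tool frame, in m); y points along the fingers, z is the direction in which the jaws open and shut, and the axes are right-handed (so a half turn about y gives the same grasp; the last joint's range is limited). The gripper opens to 85 mm and grips with 20 to 120 N. Pads are 22 mm wide; open, the fingers measure 114 mm over their backs; the gripper's body (76 mm by 85 mm) begins 54 mm behind the grasp point. The pads swing forward as they close: fully open they stand 13 mm farther back than shut.
Start: joints at [1.141, 0.353, 1.633, -0, 1.155, -0.002], TCP at [0.259, 0.569, 0.248] pointing down, gripper open.
Joint ranges: [-2.63, 2.63], [-0.92, 2.1], [0.06, 2.66], [-1.3, 4.44], [0, 2.69], [-3.02, 3.02]. Speed limits (rad/s): [2.22, 2.22, 2.79, 3.14, 3.14, 3.14].

INTERFACE

Orientations are given as a unit quaternion [x, y, z, w].
In Python, from workcell import bot, hand, kinematics, get_obs, vision, hand_in gives the robot as it stands. The module is installed in compiled form; this text tells all that it offers. Calls block until the motion is done:
- bot.reach(position, orientation): joint-space move of the TCP to a pose.
- bot.servo_line(position, ori=None, velocity=0.15): straight line of the TCP; ori=None keeps the orientation; velocity is the mean speed in m/s.
- bot.goto_joints(angles): joint-space move.
- hand.move_gripper(opening, strength=None): finger opening in m; strength is the grip in N (None keeps the last); returns when the fingers have stopped.
- bot.dwell(seconds).
- kinematics.solve_ik(position, orientation): joint angles nearest the present ones, or None.
- get_obs(): the state.
- vision.read_camera(name): name is "scene" or "top" or "wrist"; returns a dict with "frame" (400x640x3 uint8, red, green, blue), "intrinsics" (3x3 intrinsics, pixels), "dist" ([k1, k2, p1, p2, k3] as OpenCV has them; the pictures are not rectified), "view" (4x4, takes a point from world to camera coordinates). Camera axes: x right, y down, z forward; pixel columns grow to the right and rows downward; lengths in m; the calibration is good to about 2 mm. A picture is of the moment at which its call begins. There is no depth.
A pose or a line that the arm cannot do raises bot.IKError and nothing moves.
- hand_in(): hands the job in, once; it reports no verdict.
The state is a dict: "time_s": time; "joint_pos": joint angles; "joint_vel": joint speeds; "joint_efforts": joint torques, N m; "position": TCP position; "orientation": TCP orientation; "wrist_force": force on the tool from outside, world axes, zero at the start; "ft_torque": the same for the moment, N m; "gripper_width": finger opening in m.
Only numpy, scipy, OpenCV 4.12 (cv2) and the standard library are available. Lean on these libraries where they do the work, as an engineer would, in place of code of your own. Each camera call takes 0.05 s, during which the arm holds its last target.

## Working session

There is one attempt and no reset: what is moved stays moved. The work goes in short steps, each a Python script; the robot and the scene stay as the last script left them, time stands still between calls to the robot, and variables do not carry over. Pictures are saved under pics/ and viewed, and the job is handed in when it is done.

```bash
mkdir -p pics; python3 - <<'E'
from workcell import bot, hand, kinematics, get_obs, vision
import cv2,pickle
d={}
for n in ["scene","top","wrist"]:
    c=vision.read_camera(n); d[n]=c; cv2.imwrite(f"pics/a_{n}.png",c["frame"][:,:,::-1])
pickle.dump(d,open("a.pkl","wb"))
o=get_obs();print(o, bot.tcp_to_tips)
E
```

```text
{'time_s': 0.15, 'joint_pos': array([ 1.14062638e+00,  3.53528103e-01,  1.63395097e+00, -3.25123549e-05,
        1.15515196e+00, -2.38453556e-03]), 'joint_vel': array([-0.00025533, -0.00045279, -0.00284594, -0.00093644,  0.00023442,
       -0.00120546]), 'joint_efforts': array([ 3.34105634e-04, -6.05639863e+01, -3.42338812e+01,  3.53653797e-05,
        6.12904449e-03, -2.56890974e-05]), 'position': array([0.25914987, 0.56838355, 0.247715  ]), 'orientation': array([ 0.69135498, -0.15015833,  0.1500213 , -0.69063332]), 'wrist_force': array([-1.27827584,  0.84582182,  0.17533263]), 'ft_torque': array([-0.01110752,  0.03175497, -0.01484742]), 'gripper_width': 0.08526802585016954} 0.017
```

```bash
sleep 5; ls pics
```

```text
a_scene.png
a_top.png
a_wrist.png
```

View pics/a_scene.png

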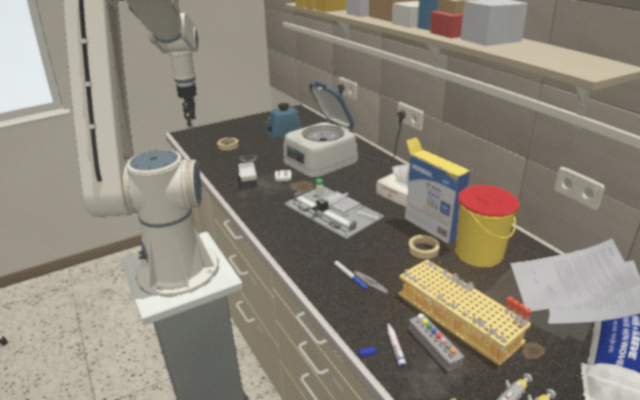

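View pics/a_top.png

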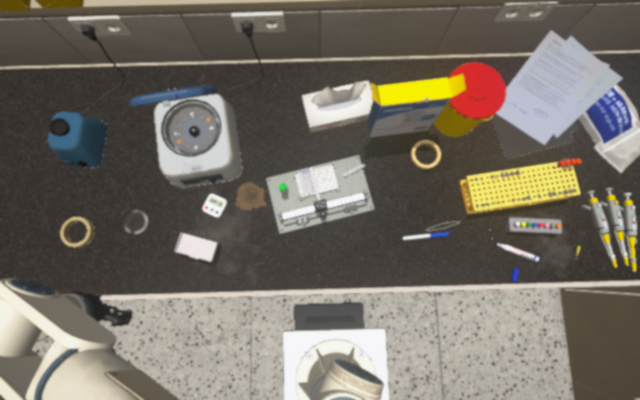

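View pics/a_wrist.png

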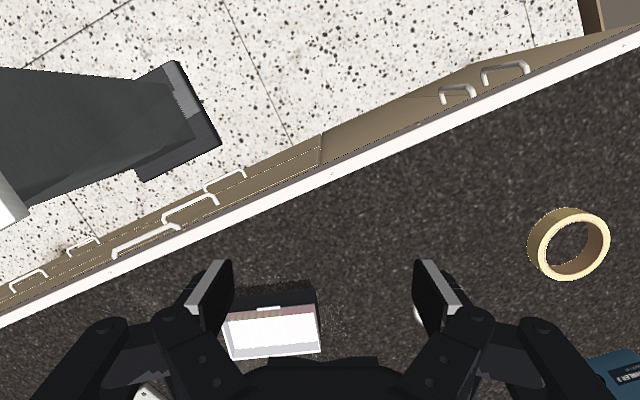

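The top view shows the guide at about (320,193), tilted slightly, with the cursor near (320,207). I'll enlarge it and project pixels to positions.

```bash
cat > h.py <<'E'
import numpy as np,cv2,pickle
def ray(c,uv,z):
    K=np.array(c["intrinsics"]);D=np.array(c["dist"],float);V=np.array(c["view"])
    p=cv2.undistortPoints(np.array([[uv]],float),K,D)[0,0]
    R,t=V[:3,:3],V[:3,3]; o=-R.T@t; d=R.T@np.array([p[0],p[1],1])
    return o+d*(z-o[2])/d[2]
def proj(c,P):
    V=np.array(c["view"]);r,_=cv2.Rodrigues(V[:3,:3])
    return cv2.projectPoints(np.array(P,float).reshape(-1,3),r,V[:3,3],np.array(c["intrinsics"]),np.array(c["dist"],float))[0][:,0]
def crop(c,x0,y0,x1,y1,s,fn):
    cv2.imwrite(fn,cv2.resize(c["frame"][y0:y1,x0:x1,::-1],None,fx=s,fy=s,interpolation=cv2.INTER_CUBIC))
E
python3 - <<'E'
from h import *
d=pickle.load(open("a.pkl","rb"))
crop(d["top"],255,145,385,240,6,"pics/b_top.png")
crop(d["scene"],275,165,395,245,6.5,"pics/b_scene.png")
for n in d:
  V=np.array(d[n]["view"]); print(n,-V[:3,:3].T@V[:3,3],d[n]["intrinsics"][0][0])
for uv in [(267,188),(365,156),(374,208),(277,232)]: print(ray(d["top"],uv,0.012))
E
```

```text
scene [-0.18410573 -1.22518203  0.90385214] 474.7016520409209
top [0.32868155 0.0419133  1.26893052] 389.9371193868651
wrist [0.18857597 0.60137404 0.37418097] 311.1438617248004
[0.6066879  0.20625405 0.012     ]
[ 0.7067525  -0.12180003  0.012     ]
[ 0.52997436 -0.14272391  0.012     ]
[0.46032279 0.17479101 0.012     ]
```

View pics/b_top.png

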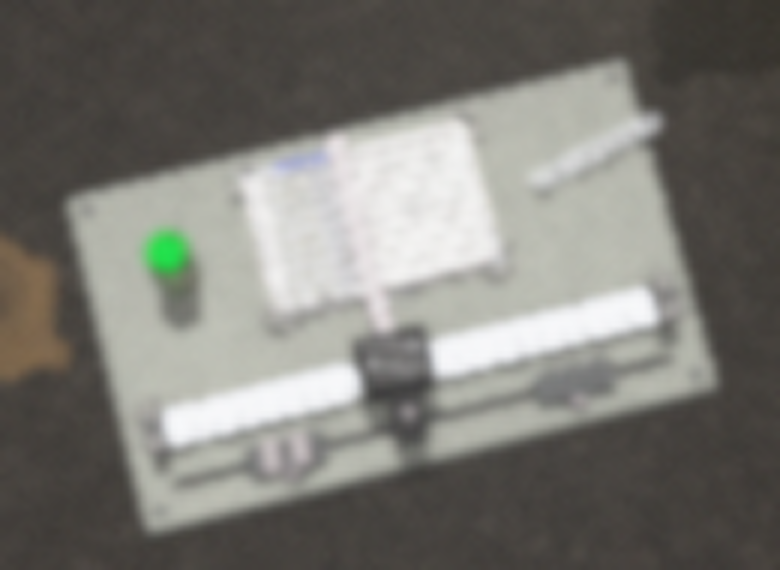

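View pics/b_scene.png

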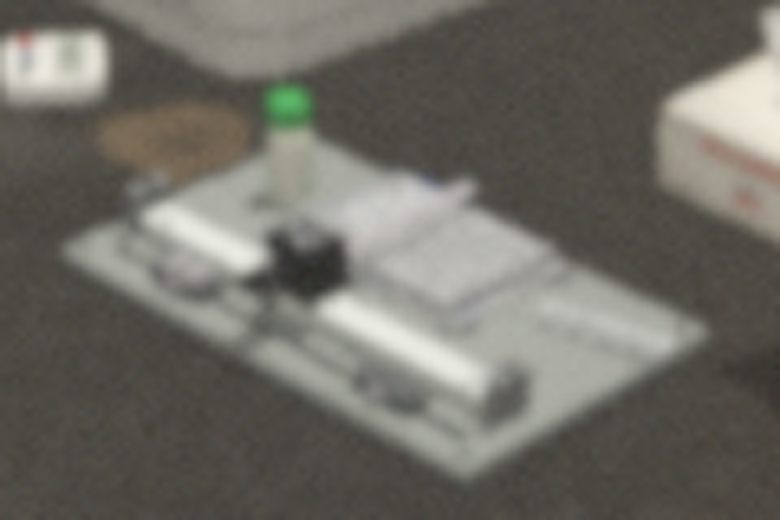

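The ridged clip is the image-left (+y) one, with ridges at crop (288,452), and the flat clip is on the right at (575,383). Next I fit the guide pose.

```bash
cat >> h.py <<'E'
def b2px(u,v,x0=255,y0=145,s=6): return (x0+(u+.5)/s-.5, y0+(v+.5)/s-.5)
def fitguide(c,uvs,pts):
    # pts guide mm incl z
    from scipy.optimize import least_squares
    pts=np.array(pts)/1000.;uvs=np.array(uvs)
    def W(p): 
        ca,sa=np.cos(p[2]),np.sin(p[2]); return np.c_[p[0]+ca*pts[:,0]-sa*pts[:,1],p[1]+sa*pts[:,0]+ca*pts[:,1],pts[:,2]]
    r=least_squares(lambda p:(proj(c,W(p))-uvs).ravel(),[.58,.03,.2]); return r.x,r.fun.reshape(-1,2)
def toG(g,P):
    ca,sa=np.cos(g[2]),np.sin(g[2]);d=np.array(P)[:2]-g[:2]; return np.array([ca*d[0]+sa*d[1],-sa*d[0]+ca*d[1]])*1000
def toW(g,x,y,z):
    ca,sa=np.cos(g[2]),np.sin(g[2]);x/=1000;y/=1000; return np.array([g[0]+ca*x-sa*y,g[1]+sa*x+ca*y,z/1000])
E
python3 - <<'E'
from h import *
d=pickle.load(open("a.pkl","rb"));c=d["top"]
uv=[b2px(*p) for p in [(68,203),(628,62),(718,388),(150,533)]]
g,r=fitguide(c,uv,[(76,160,12),(76,-160,12),(-116,-160,12),(-116,160,12)])
print(g,r)
# cursor top z=62.5, corners; ridges z28
for n,p,z in [("cursor",(394,360),62.5),("notch",(288,452),28),("plain",(575,383),22),("railL",(163,428),26),("railR",(655,305),26)]:
    print(n,toG(g,ray(c,b2px(*p),z/1000)))
d=pickle.load(open("a.pkl","rb"))
from scipy.spatial.transform import Rotation as Ro
from workcell import get_obs
o=get_obs();R=Ro.from_quat(o["orientation"]).as_matrix();print(R)
V=np.array(d["wrist"]["view"]);M=R.T@V[:3,:3].T;print("cam in tool R",M,"pos",R.T@(-V[:3,:3].T@V[:3,3]-o["position"]))
E
```

```text
[0.6024742  0.03696678 0.22418709] [[-0.06688363 -0.52277863]
 [-0.20306025 -0.30915423]
 [ 0.47080397  0.25120523]
 [-0.20457143  0.52740803]]
cursor [-64.23955062  10.39644284]
notch [-92.64983826  76.19375441]
plain [-94.09565765 -82.93987489]
railL [-63.02102184 137.99592644]
railR [ -64.18790541 -135.63584468]
[[ 9.09892173e-01 -4.05997031e-04  4.14844631e-01]
 [-4.14844829e-01 -9.56183672e-04  9.09891671e-01]
 [ 2.72543453e-05 -9.99999460e-01 -1.03844981e-03]]
cam in tool R [[-6.02436497e-05  9.51134389e-01  3.08777218e-01]
 [ 1.41209051e-04 -3.08777208e-01  9.51134384e-01]
 [ 9.99999988e-01  1.00901945e-04 -1.15706919e-04]] pos [-0.07789712 -0.12646879  0.00060924]
```

Everything agrees with the given sizes: rail x −64, clip x −93, and y of cursor +10, notch +76 and flat clip −83. I'll shut the fingers, go above the cursor's −y side with the wrist camera on the +y side, and measure closely.

```bash
cat >> h.py <<'E'
G=np.array([0.6024742,0.03696678,0.22418709])
from scipy.spatial.transform import Rotation as Ro
def quat(g):
    X=np.array([np.cos(g[2]),np.sin(g[2]),0]);Y=np.array([-X[1],X[0],0]);Z=np.array([0,0,1.])
    return Ro.from_matrix(np.c_[-Y,-Z,X]).as_quat()
E
python3 - <<'E'
from h import *
from workcell import *
p=toW(G,-65,-38,140);q=quat(G)
s=kinematics.solve_ik(p,q);print(s)
hand.move_gripper(0.0,20)
bot.reach(p,q)
o=get_obs();print(o["time_s"],o["position"],p,o["wrist_force"],o["gripper_width"])
c=vision.read_camera("wrist");pickle.dump(c,open("c.pkl","wb"));cv2.imwrite("pics/c_wrist.png",c["frame"][:,:,::-1])
E
```

```text
[-0.02927363  0.36520304  1.89320174  0.          0.88318788 -0.25346072]
3.2667 [ 0.54776151 -0.01382717  0.14015519] [ 0.54754874 -0.01453268  0.14      ] [ 0.62674426  0.72554032 -0.05865757] -0.0001927811274540933
```

View pics/c_wrist.png

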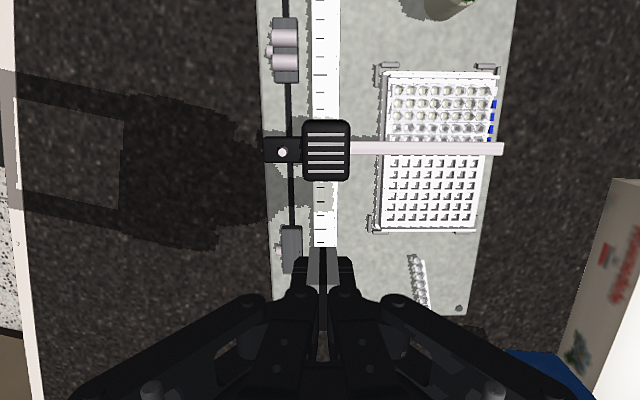

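```bash
python3 - <<'E'
from h import *
c=pickle.load(open("c.pkl","rb"))
crop(c,250,5,360,265,2.3,"pics/x.png")
f=cv2.resize(c["frame"][5:105,250,::-1] if 0 else c["frame"][5:190,250:360,::-1],None,fx=3.2,fy=3.2,interpolation=cv2.INTER_CUBIC);cv2.imwrite("pics/d.png",f)
for n,p,z in [("ridge1",(285,62),28),("ridge2",(285,36),28),("clip top end",(285,16),22),("clip near",(285,83),22),("cur+",(326,120),62.5),("cur-",(326,180),62.5),("br+",(282,138),56),("br-",(282,162),56),("plain+",(291,226),22),("plain-",(291,273),22),("railL",(311,200),26),("railR",(339,200),26)]:
    print(n,toG(G,ray(c,p,z/1000)))
V=np.array(c["view"]);print("cam",toG(G,-V[:3,:3].T@V[:3,3]))
E
```

```text
ridge1 [-89.92683445  68.14496522]
ridge2 [-89.40441451  85.0318298 ]
clip top end [-89.67026855  99.0216817 ]
clip near [-91.05374997  54.33591239]
cur+ [-61.05996067  29.92053039]
cur- [-60.88518651  -9.45490645]
br+ [-90.376602    17.82602307]
br- [-90.98310792   1.58104015]
plain+ [-89.91258305 -59.74949249]
plain- [ -91.33771477 -105.22473571]
railL [-72.53662007 -35.28604097]
railR [-49.79710693 -35.26479336]
cam [-63.42202813  41.54617643]
```

View pics/d.png

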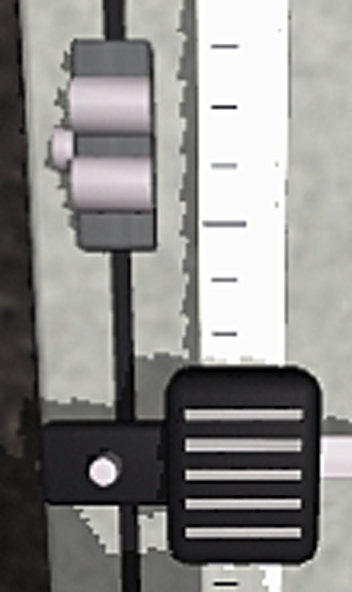

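The close view confirms it: the two-ridge clip has ridges at rows 37 and 62 (notch y≈76.6), the cursor is at y≈10, and the flat clip is at the bottom. The notch is about 66 mm away in +y. I'll descend behind the cursor, push partway short of the ridge, and measure again.

```bash
python3 - <<'E'
from h import *
from workcell import *
bot.servo_line(toW(G,-63,-42,140),velocity=.1)
bot.servo_line(toW(G,-63,-42,61),velocity=.08)
o=get_obs();print(o["time_s"],o["position"],o["wrist_force"])
c=vision.read_camera("wrist");pickle.dump(c,open("e0.pkl","wb"));cv2.imwrite("pics/e0.png",c["frame"][:,:,::-1])
E
```

```text
4.7083 [ 0.55079348 -0.01799297  0.06145971] [ 0.21955623  0.36593714 -0.19621783]
```

View pics/e0.png

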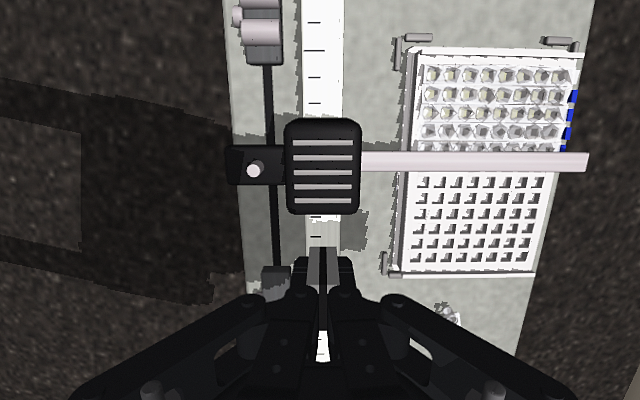

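The fingertips (323,247) stand behind the cursor, whose rear edge is at row 213, and are centred on it. Now I push.

```bash
python3 - <<'E'
from h import *
from workcell import *
bot.servo_line(toW(G,-63,-26,61),velocity=.06)
Y=np.array([-np.sin(G[2]),np.cos(G[2]),0])
for y in [-10,5,17]:
    bot.servo_line(toW(G,-63,y,61),velocity=.04)
    o=get_obs();print(y,o["time_s"],toG(G,o["position"]),o["position"][2],o["wrist_force"]@Y)
c=vision.read_camera("wrist");pickle.dump(c,open("e1.pkl","wb"));cv2.imwrite("pics/e1.png",c["frame"][:,:,::-1])
E
```

```text
-10 5.725 [-63.065544    -9.72026075] 0.06097493772356489 0.07324986763611972
5 6.25 [-62.99900664   5.28709187] 0.0609969731576812 0.38055310461542496
17 6.7 [-62.98032595  17.31339581] 0.061023169854556886 0.5235194311688904
```

View pics/e1.png

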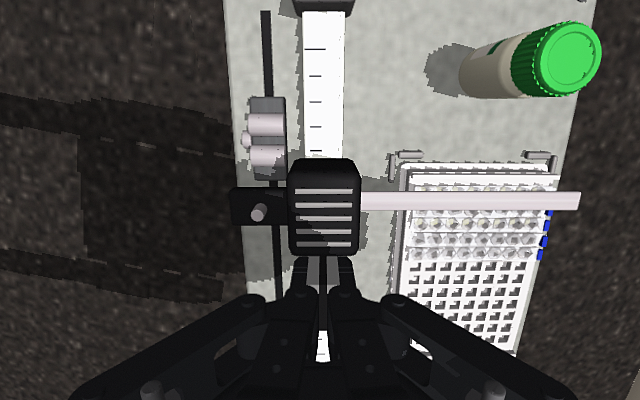

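```bash
python3 - <<'E'
from h import *
c=pickle.load(open("c.pkl","rb"));e=pickle.load(open("e1.pkl","rb"))
for y in (61,62.5): print(toG(G,ray(c,(326,153),y/1e3)),toG(G,ray(e,(324,217.5),y/1e3)))
for r in (96,180): print("clip",toG(G,ray(e,(268,r),.022)))
for r in (125,157): print("ridge",toG(G,ray(e,(268,r),.028)))
crop(e,220,85,370,265,3.2,"pics/e1z.png")
E
```

```text
[-60.94908552   8.56794726] [-61.02664267  47.82431537]
[-60.96711847   8.80842787] [-61.03485358  48.39770553]
clip [-89.31525124  98.67075286]
clip [-91.5367105   54.85490606]
ridge [-88.99917202  84.71307471]
ridge [-89.81956344  68.56924972]
```

View pics/e1z.png

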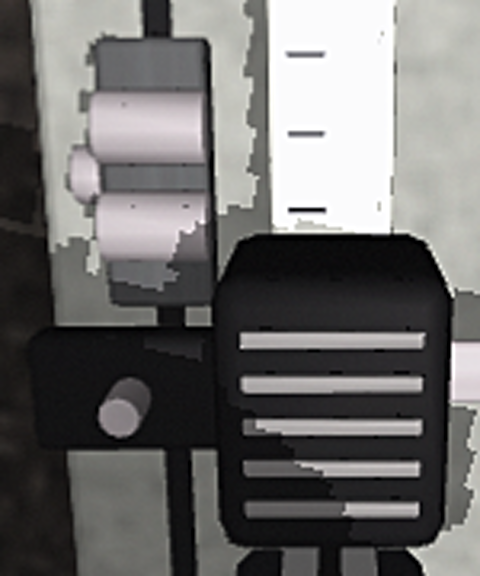

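Cursor is at y≈48.3 (tool +31) and the notch at 76.7. I expect the ridge from tool y≈30, its crest at ≈37.7 and the notch at 45.7. I'll push in small steps watching force, with a hard stop at 42.5.

```bash
python3 - <<'E'
from h import *
from workcell import *
Y=np.array([-np.sin(G[2]),np.cos(G[2]),0])
bot.servo_line(toW(G,-63,28,61),velocity=.04)
mx=0
for y in np.arange(29.5,42.6,1.0):
    bot.servo_line(toW(G,-63,y,61),velocity=.02)
    o=get_obs();f=o["wrist_force"]@Y;print(y,round(o["time_s"],2),toG(G,o["position"]).round(2),round(f,2))
    mx=max(mx,abs(f))
    if mx>2.5 and abs(f)<.8: break
    if abs(f)>12: break
c=vision.read_camera("wrist");pickle.dump(c,open("e2.pkl","wb"));cv2.imwrite("pics/e2.png",c["frame"][:,:,::-1])
crop(c,200,60,400,280,2.7,"pics/e2z.png")
E
```

```text
29.5 7.42 [-63.02  29.53] -0.74
30.5 7.67 [-63.02  30.51] 0.4
31.5 7.92 [-63.01  31.28] -2.92
32.5 8.18 [-62.94  32.12] -5.48
33.5 8.43 [-62.99  33.13] -5.8
34.5 8.68 [-62.96  34.4 ] -2.97
35.5 8.93 [-62.94  35.67] -2.39
36.5 9.18 [-62.99  36.76] -1.7
37.5 9.43 [-63.01  37.74] 0.01
```

View pics/e2z.png

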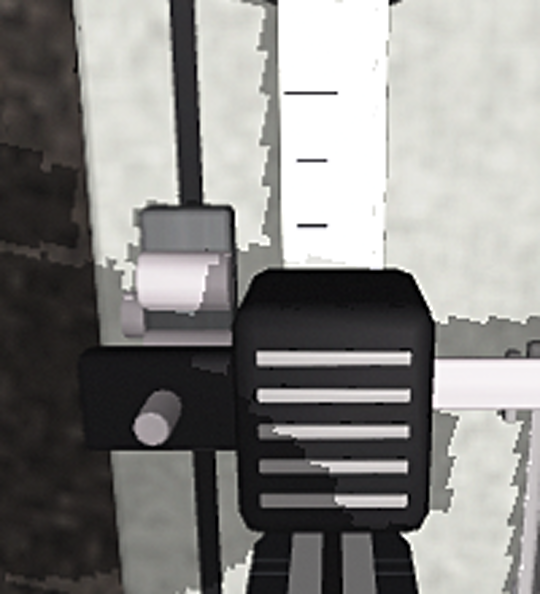

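The ridge was felt (5.8 N peak), and the cursor now sits just at the crest but has not dropped; it still touches the fingertips. I'll continue in 1 mm steps.

```bash
python3 - <<'E'
from h import *
from workcell import *
Y=np.array([-np.sin(G[2]),np.cos(G[2]),0])
for i,y in enumerate([38.3,39.1,39.9]):
    bot.servo_line(toW(G,-63,y,61),velocity=.015)
    o=get_obs();f=o["wrist_force"]@Y;print(y,round(o["time_s"],2),toG(G,o["position"]).round(2),round(f,2))
    c=vision.read_camera("wrist");pickle.dump(c,open(f"f{i}.pkl","wb"));crop(c,200,60,400,280,2.7,f"pics/f{i}.png")
cs=[cv2.imread(f"pics/f{i}.png")[:,100:360] for i in range(3)]
cv2.imwrite("pics/f.png",np.hstack(cs))
E
```

```text
38.3 9.72 [-63.05  38.42] 0.43
39.1 10.03 [-63.02  39.17] -0.38
39.9 10.32 [-62.99  39.96] 0.54
```

View pics/f.png

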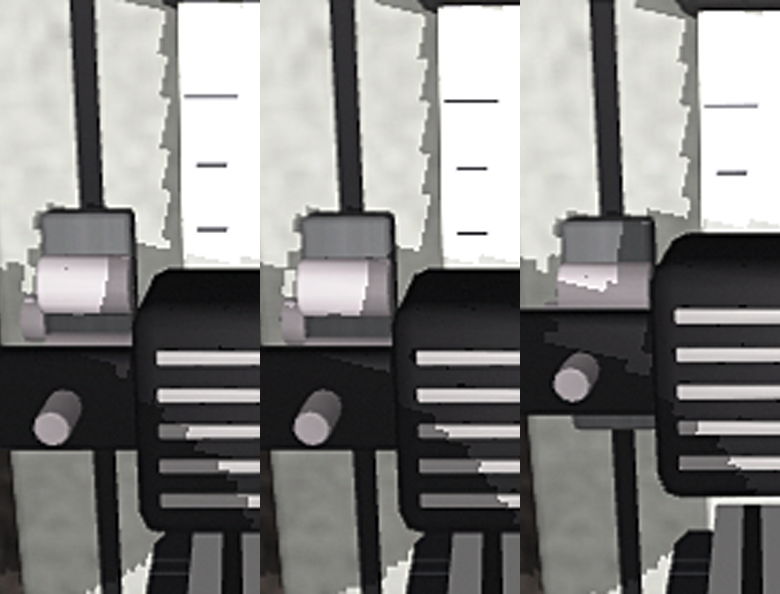

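In the last frame the cursor snapped ahead by itself, leaving a gap at the fingertips. I'll back off, rise and verify from above.

```bash
python3 - <<'E'
from h import *
from workcell import *
bot.servo_line(toW(G,-63,18,61),velocity=.08)
bot.servo_line(toW(G,-63,18,150),velocity=.12)
c=vision.read_camera("wrist");pickle.dump(c,open("h.pkl","wb"));cv2.imwrite("pics/h.png",c["frame"][:,:,::-1])
crop(c,240,50,360,200,4,"pics/hz.png")
o=get_obs();print(o["time_s"],o["wrist_force"])
E
```

```text
11.7417 [0.5947739  0.45282107 0.26353353]
```

View pics/h.png

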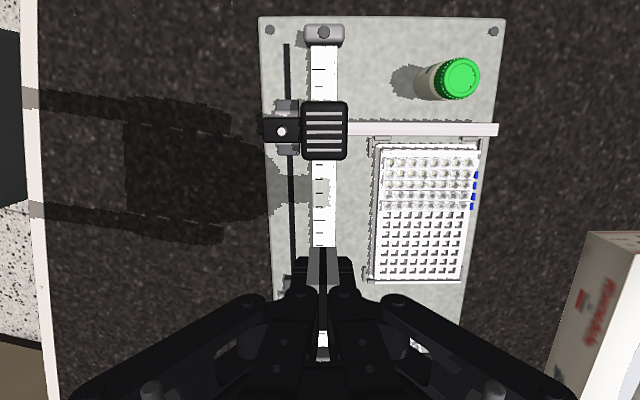

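View pics/hz.png

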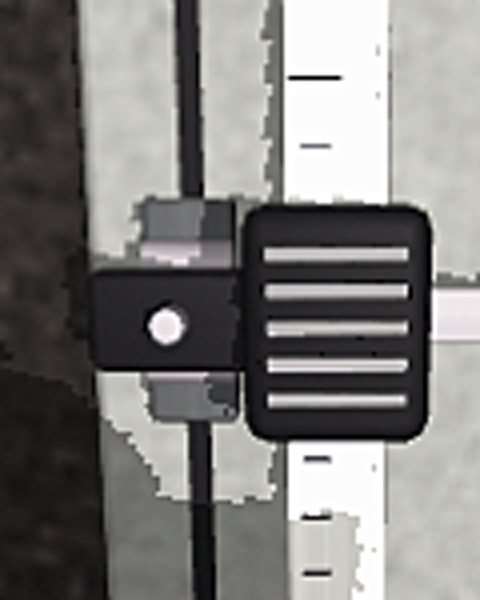

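```bash
python3 - <<'E'
from h import *
from workcell import *
c=pickle.load(open("h.pkl","rb"))
print("cursor",[toG(G,ray(c,(323,r),.0625))[1] for r in (101.5,131.6,160)],"clip",[toG(G,ray(c,(287,r),.022))[1] for r in (99.5,155.5)])
print(get_obs()["time_s"]); hand_in()
E
```

```text
cursor [np.float64(96.71968769719116), np.float64(77.27970578113546), np.float64(57.96150258948576)] clip [np.float64(98.19209025583991), np.float64(54.28489466048951)]
11.7417
the job is handed in; nothing more can be done
```

The cursor is in the notch between the two ridges, and the job is handed in at 11.7 s of the 35 s allowed.

- **Push:** I pushed the cursor's −y end face with shut fingertips towards the two-ridge clip, on the guide's +y side. The force peaked at about 5.8 N on the first ridge. The cursor then jumped ahead of the fingertips by itself, and I stopped there, backed off and raised the hand clear.
- **Last check:** the wrist picture puts the cursor centre at y ≈ 77.3 mm and the clip centre at y ≈ 76.2 mm. The roughly 1 mm difference is within measuring error, and both ridges show on either side of the bracket. The plate and bottle look undisturbed in that picture. I did not re-check the other loose items, but the tool went nowhere near them.
- **One disagreement:** the wrist camera and the overhead fit of the guide differed by about 3 mm across the rail. That did not affect the push.

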